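Put the loaded tea tray away in its rack

ROBOT

A 6-joint arm with a two-finger parallel gripper is mounted at the origin on the work surface. World frame = base frame: x ahead of the robot, y to its left, z up, the work surface at z = 0. Lengths are in m, angles in rad, forces in N, time in s.
With the tool pointing down it reaches from about 0.425 to 0.925 m from the base axis. Payload 12.5 kg.
Tool frame: the origin (TCP) lies midway between the tips of the shut fingers; the grasp point (between the pads) lies ctrl.pinch_z behind it (ctrl.pinch_z is the distance from the TCP to the grasp point, in m); x points along the fingers, z is the direction in which the jaws open and shut, and the axes are right-handed (so a half turn about x gives the same grasp; the last joint's range is limited). The gripper opens to 85 mm and grips with 20 to 120 N. Pads are 22 mm wide; open, the fingers measure 114 mm over their backs; the gripper's body (76 mm by 85 mm) begins 54 mm behind the grasp point. The pads swing forward as they close: fully open they stand 13 mm farther back than shut.
Start: joints at [1.202, 0.491, 1.559, -0, 1.092, -0.106], TCP at [0.162, 0.604, 0.203] pointing down, gripper open.
Joint ranges: [-3.1, 3.1], [-0.84, 2.19], [0.05, 2.79], [-1.13, 4.28], [0.06, 2.93], [-2.69, 2.69]. Speed limits (rad/s): [2.22, 2.22, 2.79, 3.14, 3.14, 3.14].

INTERFACE

Orientations are given as a rotation vector (axis times angle).
In Python, from station import ctrl gives the robot as it stands. Calls block until the motion is done:
- ctrl.reach(position, orientation): joint-space move of the TCP to a pose.
- ctrl.movel(position, rot=None, v=0.15, contact_N=None): straight line of the TCP; rot=None keeps the orientation; v is the mean speed in m/s. With contact_N (N) it stops when the force on the tool has changed by that much, and returns True; else False.
- ctrl.movej(angles): joint-space move.
- ctrl.command_gripper(opening, strength=None): finger opening in m; strength is the grip in N (None keeps the last); returns when the fingers have stopped.
- ctrl.dwell(seconds).
- ctrl.inverse_kinematics(position, orientation): joint angles nearest the present ones, or None.
- ctrl.state(): the state.
- ctrl.grab_frame(name): name is "scene" or "top" or "wrist"; returns the picture (420x560x3 uint8, red, green, blue); there is no depth.
- ctrl.camera_model(name): a dict with "K" (3x3 intrinsics, pixels), "xyz" and "attitude" of the camera in the world. Camera axes: x right, y up, looking along -z (the intrinsics and any distortion apply to the point x, -y, -z); pixel columns grow to the right and rows downward; lengths in m; the calibration is good to about 2 mm. A picture is of the moment at which its call begins: read the wrist's pose just before it. camera_model takes no time and is no camera call; for the wrist camera it gives the pose at the moment of the call.
A pose or a line that the arm cannot do raises ctrl.IKError and nothing moves.
- ctrl.finish_job(): hands the job in, once; it reports no verdict.
The state is a dict: "clock": time; "qpos": joint angles; "joint_vel": joint speeds; "joint_torque": joint torques, N m; "tcp_pos": TCP position; "eef_rot": TCP orientation; "contact_force": force on the tool from outside, world axes, zero at the start; "wrist_torque": the same for the moment, N m; "opening": finger opening in m.
Only numpy, scipy, OpenCV 4.12 (cv2) and the standard library are available. Lean on these libraries where they do the work, as an engineer would, in place of code of your own. Each camera call takes 0.05 s, during which the arm holds its last target.

TASK

Pick up the loaded tea tray by its bridge handle, set it down without dropping it on the landing in front of the tray rack, nose towards the rack, and let go. Then take it by the upright grip at its tail and slide it gently home under the slatted roof until it meets the adjustable end stop and the brass catch springs up behind its tail; do not ram the stop, and let go. Keep both cups standing on the tray and leave the other things on the table where they are.

Things in the scene. Friction and masses are not known exactly. Their poses are not given: they have to be found in the camera images.
- tray: dark wooden carrying tray, loose, about 0.45 kg. Origin: centre of the underside of its dish; x towards the nose, z up. Dish 170 (x) by 120 (y), floor 8 thick, rim top 18 high. A bridge handle spans it at x=0 (uprights at y=+-50, top 89 high). A flat tail, 44 wide, 8 thick, runs back from the dish to x=-160, with an upright grip block at x=-140
- tray_bridge (a point): centre of the tray's bridge crossbar, which runs along y, 14 by 14 section, 108 long, 82 above the tray's underside; axes as the tray's
- tray_grip (a point): in the tail's upright grip block, 24 (x) by 16 (y), reaching from 8 to 48 above the tray's underside; the point is on its axis, 36 above the underside; axes as the tray's
- gaiwan: white porcelain lidded cup with a knob, 54 across, 44 high, standing loose in the nose half of the tray; origin: centre of its foot
- teacup: white porcelain open cup, 54 across, 36 high, standing loose in the tail half of the tray; origin: centre of its foot
- rack: pale wooden tray rack, fixed. Origin on the table under the centre of a home tray; x points into the rack (the way the tray slides), z up. Floor board 30 above the table, x=-235 to 100, 156 wide. Side walls 126 apart inside and a slatted roof (underside 138, top 148 above the table) from x=-60 to 100. End stop inside, of unknown setting, see rack_home. In front of the roof: the open landing
- rack_home (a point): point on the rack's floor board (30 above the table) where the tray's origin lies when home at the stop's deepest setting. The end stop and the catch, coupled, are set anywhere from 0 to 24 mm nearer the landing, so home must be felt (or the catch watched). Tray fits between stop and catch with 5 mm of play; axes as the rack's
- rack_landing (a point): point on the landing's floor (30 above the table), 145 before rack_home: the tray's origin when its nose is at the roof's front edge. The landing's low side guides are 132 apart inside, tops 42 above the table, tapering to the walls; axes as the rack's
- catch (a joint): sprung brass catch, 22 by 40, in the middle of the landing: 0 = up, 6 mm above the floor board; about 0.006 = pressed flush (about 1 N). A tray set on the landing presses it down; it springs up behind the tail when the tray is home. Its inner face is 163 to 188 mm before rack_home, as the end stop is set
- caddy: green tea caddy, 64 across, 85 high; bystander; origin under its centre
- teapet: brown clay figure, 72 across, 84 high; bystander; origin under its centre
- pitcher: glass pitcher, 68 across, 85 high; bystander; origin under its centre
- bowl: blue bowl, 90 across, 50 high; bystander; origin under its centre
- sparecup: white cup, 60 across, 45 high, alone on the table; bystander; origin under its centre
- phone: black phone lying flat, 150 by 72 by 9; bystander; origin under its centre
Mind the look-alikes: they are no part of the job. Leave any blue, orange or red look-alike of the gaiwan alone.

How it is judged:
On the way, in this order (a step that is already met when the one before it is completed fails the run):
1. the tray stands flat and released on the landing, nose towards the rack, not yet pushed in by more than half (x of tray in the frame of rack_home between -0.2 and -0.08 m and y of tray in the frame of rack_home between -0.012 and 0.012 m and z of tray in the frame of rack_home between -0.004 and 0.006 m and angle between the x axis of tray and the x axis of rack, either way round below 0.15 rad and contact force between the fingers and tray below 0.05 N and linear speed of tray below 0.03 m/s and x of tray_grip in the frame of rack_home below -0.2 m), for 0.2 s.
2. the tail grip is held in the fingers while the tray is still short of home (35 mm before rack_home or more) (contact force between the fingers and tray above 3 N and distance between the grasp point and tray_grip below 0.035 m and x of tray in the frame of rack_home between -0.2 and -0.035 m and z of tray in the frame of rack_home between -0.004 and 0.02 m), for 0.1 s.
At the end, for the whole second after the job is handed in: The tray is home, nose first: 30 mm before to 5 mm past rack_home along the slide, within 8 mm across, flat on the floor board, at rest, the catch up (under 0.002) behind its tail; the gaiwan and the teacup stand upright (within 0.2 rad) on the tray floor (x of tray in the frame of rack_home between -0.03 and 0.005 m and y of tray in the frame of rack_home between -0.008 and 0.008 m and z of tray in the frame of rack_home between -0.004 and 0.004 m and x of tray_grip in the frame of rack_home below -0.1 m and angle between tray's own z axis and vertical below 0.05 rad and value of joint catch below 0.002 m and linear speed of tray below 0.02 m/s and angle between each of gaiwan, teacup's own z axis and vertical below 0.2 rad and z of gaiwan in the frame of tray between 0.002 and 0.016 m and x of gaiwan in the frame of tray between -0.085 and 0.085 m and y of gaiwan in the frame of tray between -0.06 and 0.06 m and z of teacup in the frame of tray between 0.002 and 0.016 m and x of teacup in the frame of tray between -0.085 and 0.085 m and y of teacup in the frame of tray between -0.06 and 0.06 m); the robot touches nothing.
It fails at once if the tray was rammed home: it pressed on the rack with more than 45 N while within 60 mm of rack_home (contact force between tray and rack above 45 N and x of tray in the frame of rack_home above -0.06 m and y of tray in the frame of rack_home between -0.03 and 0.03 m).
It fails at once if a cup tipped over (more than 0.6 rad) or left the tray (angle between any of gaiwan, teacup's own z axis and vertical above 0.6 rad or distance between any of gaiwan, teacup and tray above 0.12 m).
It fails at once if the tray was dropped (moving faster than 0.45 m/s while not held) (linear speed of tray above 0.45 m/s and contact force between the fingers and tray below 0.05 N).
It fails at once if a bystander was moved by more than 40 mm (distance of any of caddy, teapet, pitcher, bowl, sparecup, phone from where it was at the start of the episode above 0.04 m).
It also fails if it takes over 58 s, if anything falls off the work surface, if the arm or the gripper's body presses on something with over 40 N, if the wrist force passes 120 N, or if a joint passes its speed limit or range.

## Working session

There is one attempt and no reset: what is moved stays moved. The work goes in short steps, each a Python script; the robot and the scene stay as the last script left them, time stands still between calls to the robot, and variables do not carry over. Pictures are saved under pics/ and viewed, and the job is handed in when it is done.

```bash
mkdir -p pics; ls
python3 - <<'E'
from station import ctrl
import cv2
for n in ["scene","top","wrist"]:
    im=ctrl.grab_frame(n); cv2.imwrite(f"pics/{n}0.png",im[:,:,::-1])
    print(n,ctrl.camera_model(n))
print(ctrl.state(), ctrl.pinch_z)
E
```

```text
pics
scene {'K': array([[524.36714684,   0.        , 267.82082702],
       [  0.        , 524.36714684, 204.65665412],
       [  0.        ,   0.        ,   1.        ]]), 'xyz': array([1.35677267, 0.67626928, 1.0408788 ]), 'attitude': array([0.44654307, 0.95858977, 2.14213094])}
top {'K': array([[489.683829  ,   0.        , 285.42665933],
       [  0.        , 489.683829  , 210.75128439],
       [  0.        ,   0.        ,   1.        ]]), 'xyz': array([ 0.31497909, -0.03539011,  1.38745985]), 'attitude': array([ 0.11321545, -0.133531  , -1.57906212])}
wrist {'K': array([[323.58591847,   0.        , 284.11952094],
       [  0.        , 323.58591847, 206.2020183 ],
       [  0.        ,   0.        ,   1.        ]]), 'xyz': array([0.09152956, 0.62296639, 0.37351323]), 'attitude': array([-0.24883485, -0.19079977,  1.29876833])}
{'clock': 0.15, 'qpos': array([ 1.20241072e+00,  4.91378515e-01,  1.55931386e+00, -1.40348682e-05,
        1.09169728e+00, -1.05621693e-01]), 'joint_vel': array([ 0.00099636, -0.00304981, -0.0036739 , -0.00135609,  0.00116299,
        0.00099428]), 'joint_torque': array([ 1.76015514e-03, -6.18709517e+01, -2.61696535e+01, -8.04437332e-05,
        3.22433872e-03, -1.80114164e-07]), 'tcp_pos': array([0.16227035, 0.60337175, 0.20248693]), 'eef_rot': array([-1.01394109,  1.32280329,  1.01323116]), 'contact_force': array([-0.20964042,  0.68657427, -0.17812981]), 'wrist_torque': array([ 0.00110496,  0.05068867, -0.02078011]), 'opening': 0.08549320580822112} 0.0187
```

View pics/scene0.png

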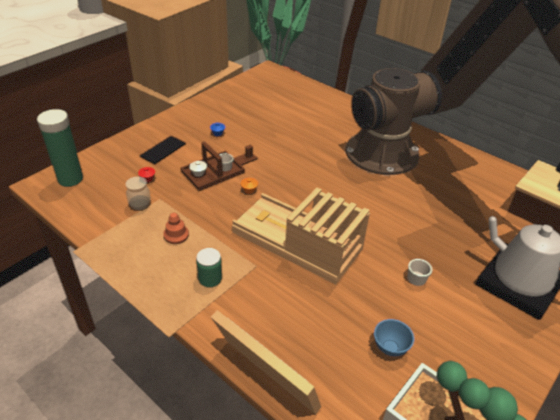

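View pics/top0.png

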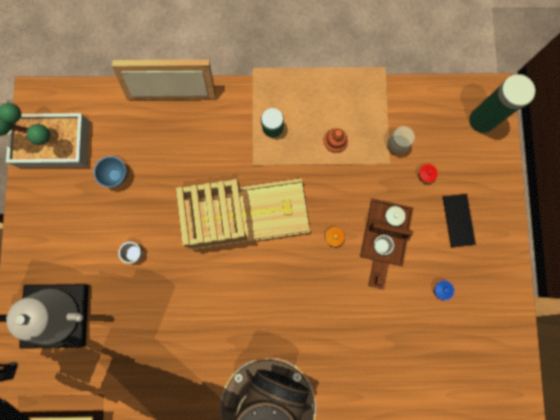

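View pics/wrist0.png

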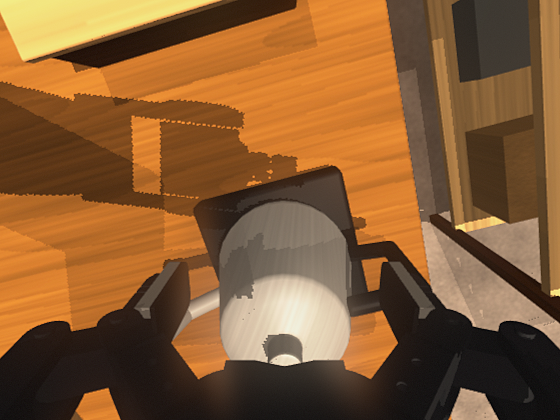

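```bash
cat > h.py <<'E'
import numpy as np, cv2
from scipy.spatial.transform import Rotation as R
from station import ctrl
def ray(cm,u,v):
    K=np.array(cm["K"]); d=np.array([(u-K[0,2])/K[0,0], -(v-K[1,2])/K[1,1], -1.])
    return np.array(cm["xyz"]), R.from_rotvec(cm["attitude"]).as_matrix()@d
def at_z(cm,u,v,z):
    o,d=ray(cm,u,v); return o+d*(z-o[2])/d[2]
def proj(cm,P):
    K=np.array(cm["K"]); p=(np.atleast_2d(P)-cm["xyz"])@R.from_rotvec(cm["attitude"]).as_matrix()
    return np.c_[K[0,0]*p[:,0]/-p[:,2]+K[0,2], K[1,1]*-p[:,1]/-p[:,2]+K[1,2]]
def crop(im,x0,y0,x1,y1,s,name):
    c=cv2.resize(im[y0:y1,x0:x1],None,fx=s,fy=s,interpolation=cv2.INTER_CUBIC); cv2.imwrite(name,c[:,:,::-1] if c.ndim==3 else c)
E
python3 - <<'E'
import cv2
from h import *
t=cv2.imread("pics/top0.png")[:,:,::-1]
crop(t,340,180,430,300,6,"pics/t_tray.png"); crop(t,170,165,320,260,5,"pics/t_rack.png")
s=cv2.imread("pics/scene0.png")[:,:,::-1]
crop(s,170,130,270,200,7,"pics/s_tray.png"); crop(s,225,180,375,280,5,"pics/s_rack.png")
E
```

```text
(no output)
```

View pics/t_tray.png

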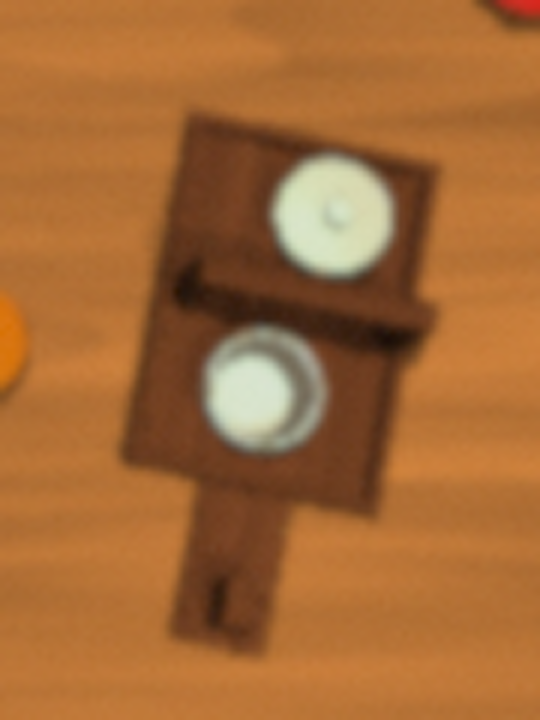

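View pics/t_rack.png

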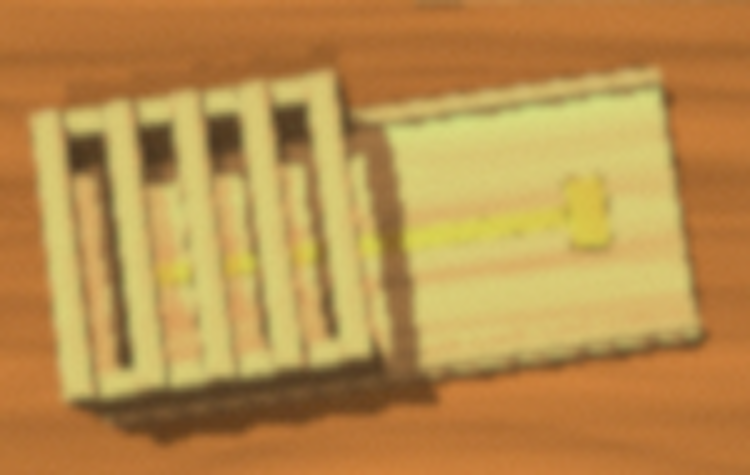

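View pics/s_tray.png

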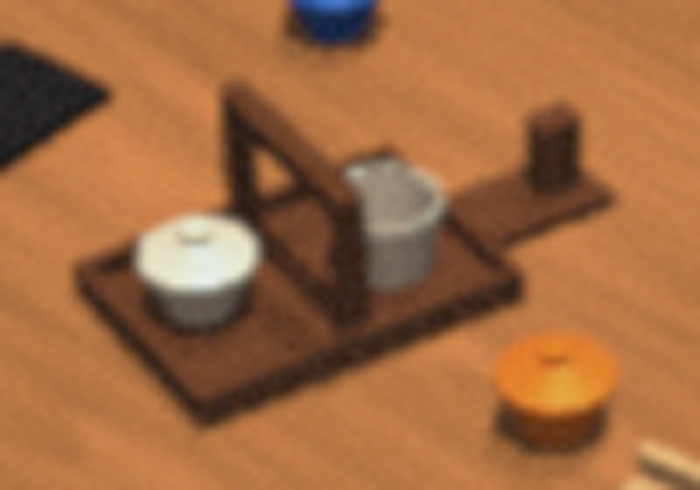

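View pics/s_rack.png

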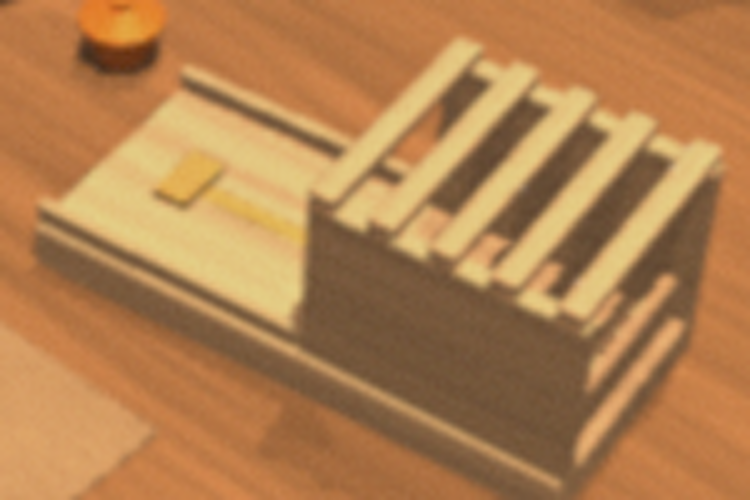

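```bash
cat > fit.py <<'E'
from h import *
from scipy.optimize import least_squares
T=ctrl.camera_model("top"); S=ctrl.camera_model("scene")
def pose(p,P):
    c,s=np.cos(p[2]),np.sin(p[2]); P=np.array(P,float)
    return np.c_[p[0]+c*P[:,0]-s*P[:,1], p[1]+s*P[:,0]+c*P[:,1], P[:,2]]
E
python3 - <<'E'
from fit import *
tt=[((85,60,18),190,113),((85,-60,18),440,163),((-85,-60,18),375,517),((-85,60,18),124,458),((-160,22,8),170,635),((-160,-22,8),262,655)]
st=[((85,60,18),205,408),((85,-60,18),78,268),((-85,60,18),521,278),((-160,22,8),612,195)]
obs=lambda a,x,y,s:(np.array([q[0] for q in a])/1000., np.array([[x+q[1]/s,y+q[2]/s] for q in a])-0.5+0.5/s)
Tp,Tu=obs(tt,340,180,6); Sp,Su=obs(st,170,130,7)
f=lambda p:np.r_[(proj(T,pose(p,Tp))-Tu).ravel(),(proj(S,pose(p,Sp))-Su).ravel()]
for ff,n in((f,"both"),(lambda p:f(p)[:12],"top"),(lambda p:f(p)[12:],"scene")):
    r=least_squares(ff,[0.55,-0.3,0]); print(n,r.x,np.round(r.fun.reshape(-1,2),1).tolist())
rt=[((-60,-1,148),335,70),((-60,1,148),380,355),((100,-1,148),32,112),((100,1,148),68,403),((-235,-78,42),660,70),((-235,78,42),703,335)]
sr=[((-60,-1,148),312,190),((-60,1,148),458,40),((100,-1,148),598,322),((100,1,148),720,148),((-235,-78,42),38,203),((-235,78,42),185,68)]
Tp,Tu=obs(rt,170,165,5); Sp,Su=obs(sr,225,180,5)
def g(p,sel=slice(None)):
    a,b=Tp.copy(),Sp.copy()
    for q in(a,b):
        m=abs(q[:,1])<.01; q[m,1]=np.sign(q[m,1])*p[3]
    return np.r_[(proj(T,pose(p,a))-Tu).ravel(),(proj(S,pose(p,b))-Su).ravel()][sel]
for sl,n in((slice(None),"both"),(slice(0,12),"top"),(slice(12,None),"scene")):
    r=least_squares(lambda p:g(p,sl),[0.6,0.2,1.6,.07]); print(n,r.x,np.round(r.fun.reshape(-1,2),1).tolist())
    p=r.x
    c=at_z(T,170+562/5,165+212/5,.036)-[p[0],p[1],0]; print("catch inner x,y in rack",c[0]*np.cos(p[2])+c[1]*np.sin(p[2]),-c[0]*np.sin(p[2])+c[1]*np.cos(p[2]))
    c=at_z(T,170+607/5,165+212/5,.036)-[p[0],p[1],0]; print("catch outer",c[0]*np.cos(p[2])+c[1]*np.sin(p[2]))
E
```

```text
both [ 0.47072409 -0.33883905 -0.22519029] [[-0.1, -0.9], [-0.4, -0.4], [0.1, -0.7], [-0.3, 0.0], [-0.2, -0.0], [-0.0, 0.0], [-0.3, -1.0], [-0.7, -0.8], [1.1, -1.3], [0.8, -0.5]]
top [ 0.46978801 -0.33933912 -0.22816457] [[0.2, -0.6], [-0.1, 0.0], [0.2, -0.3], [-0.1, 0.3], [-0.1, 0.3], [-0.0, 0.3]]
scene [ 0.47458419 -0.33590811 -0.2164894 ] [[-0.3, 0.0], [-1.0, 0.3], [0.9, -0.6], [0.4, 0.1]]
both [0.51443814 0.12145983 1.70963789 0.07452629] [[0.1, -0.0], [-1.0, -0.3], [-1.0, 0.6], [-1.3, -0.5], [-0.2, -1.9], [0.0, -0.4], [-0.7, -1.0], [-0.1, -1.8], [-1.4, -1.3], [1.5, -0.6], [-1.1, 0.6], [1.3, -1.9]]
catch inner x,y in rack -0.16904778392820588 -0.00037950209580233166
catch outer -0.1939469388548487
top [0.51367286 0.12003032 1.70469703 0.07547193] [[0.7, -0.0], [-0.5, 0.5], [-0.3, 0.3], [-0.9, 0.0], [0.6, -1.3], [0.5, 0.3]]
catch inner x,y in rack -0.16772929686052276 -0.0021640135574993342
catch outer -0.19264669568449225
scene [0.51699571 0.12410612 1.71472346 0.0726194 ] [[-0.1, -0.3], [-0.5, -0.5], [-0.6, -0.8], [1.4, 0.6], [-1.2, 1.8], [1.0, -0.9]]
catch inner x,y in rack -0.17129962067358545 0.0033908881138290346
catch outer -0.19617936252304324
```

```bash
cat >> h.py <<'E'
def down(phi):
    z=np.array([np.cos(phi),np.sin(phi),0]); x=np.array([0,0,-1.]); y=np.cross(z,x)
    return R.from_matrix(np.c_[x,y,z]).as_rotvec()
RK=np.array([.5142,.1210,1.7075]); TR=np.array([.4703,-.3388,-.226])
def rk(x,y=0,z=0,p=None):
    p=RK if p is None else p
    c,s=np.cos(p[2]),np.sin(p[2]); return np.array([p[0]+c*x-s*y,p[1]+s*x+c*y,z])
E
python3 - <<'E'
from h import *
ik=ctrl.inverse_kinematics
for k in(0,1,-1):
    o=k*np.pi
    print(k,"tray",ik([*TR[:2],.25],down(TR[2]+o)))
    print("land",ik(rk(-.145,0,.2),down(RK[2]+o)))
    print("grip",ik(rk(-.285,0,.15),down(RK[2]+o+np.pi/2)), ik(rk(-.14,0,.047),down(RK[2]+o+np.pi/2)))
q=ctrl.state()["qpos"]; w=ctrl.camera_model("wrist")
M=R.from_rotvec(ctrl.state()["eef_rot"]).as_matrix(); print("cam in tool", M.T@(np.array(w["xyz"])-ctrl.state()["tcp_pos"]), M.T@R.from_rotvec(w["attitude"]).as_matrix()@[0,0,-1])
E
```

```text
0 tray [-0.73822084  0.38170346  1.61112133  0.          1.14876785 -0.51222084]
land [-1.66009469e-01  3.65974307e-01  1.78404176e+00 -4.44089210e-16
  9.91576584e-01 -1.87350947e+00]
grip [-0.39849957  0.48096224  1.74078041  0.          0.91985001  2.60638941] None
1 tray [-0.73822084  0.38170346  1.61112133  0.          1.14876785  2.62937181]
land [-1.66009469e-01  3.65974307e-01  1.78404176e+00 -4.44089210e-16
  9.91576584e-01  1.26808318e+00]
grip [-0.39849957  0.48096224  1.74078041  0.          0.91985001 -0.53520324] [-1.56990552e-01  5.79654464e-01  1.92980008e+00 -4.44089210e-16
  6.32138110e-01 -2.93694226e-01]
-1 tray [-7.38220841e-01  3.81703464e-01  1.61112133e+00 -4.44089210e-16
  1.14876785e+00  2.62937181e+00]
land [-0.16600947  0.36597431  1.78404176  0.          0.99157658  1.26808318]
grip [-0.39849957  0.48096224  1.74078041  0.          0.91985001 -0.53520324] [-1.56990552e-01  5.79654464e-01  1.92980008e+00 -4.44089210e-16
  6.32138110e-01 -2.93694226e-01]
cam in tool [-0.17102142  0.07341464  0.00041181] [ 9.57709050e-01 -2.87737026e-01  8.82505349e-04]
```

Run:
```python
from h import *
ctrl.movel([.162,.604,.33],v=.25)
ctrl.reach([*TR[:2],.28],down(TR[2]))
w=ctrl.camera_model("wrist"); im=ctrl.grab_frame("wrist"); cv2.imwrite("pics/w1.png",im[:,:,::-1])
import pickle; pickle.dump(w,open("w1.pkl","wb"))
t=[(85,60,18),(85,-60,18),(-85,-60,18),(-85,60,18),(-160,22,8),(-160,-22,8),(7,54,89),(7,-54,89),(-7,-54,89),(-7,54,89)]
P=np.array(t)/1000.; c,s=np.cos(TR[2]),np.sin(TR[2])
W=np.c_[TR[0]+c*P[:,0]-s*P[:,1],TR[1]+s*P[:,0]+c*P[:,1],P[:,2]]
print(np.round(proj(w,W)).tolist(),ctrl.state()["tcp_pos"],ctrl.state()["clock"])
```

```text
[[350.0, 121.0], [345.0, 209.0], [223.0, 209.0], [218.0, 121.0], [166.0, 149.0], [169.0, 181.0], [290.0, 129.0], [290.0, 222.0], [278.0, 222.0], [278.0, 129.0]] [ 0.47063408 -0.33840127  0.2800431 ] 4.3167
```

View pics/w1.png

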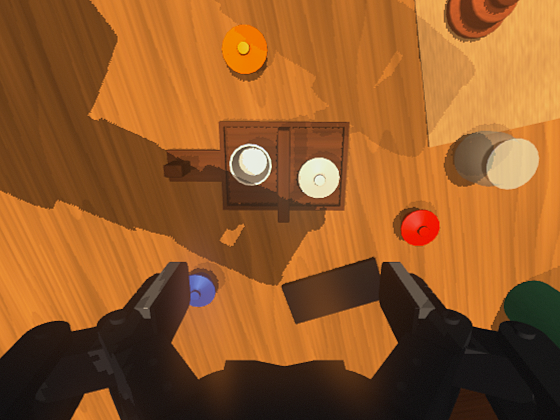

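Run:
```python
from h import *
ctrl.command_gripper(.06,60)
print(ctrl.movel([*TR[:2],.085],v=.15), ctrl.movel([*TR[:2],.064],v=.06,contact_N=6))
s=ctrl.state();print(s["tcp_pos"],s["contact_force"])
ctrl.command_gripper(.0,70)
s=ctrl.state();print(s["opening"],s["contact_force"],s["clock"])
ctrl.movel([*TR[:2],.07],v=.02)
im=ctrl.grab_frame("wrist"); cv2.imwrite("pics/w2.png",im[:,:,::-1])
s=ctrl.state();print(s["opening"],s["contact_force"],s["wrist_torque"],s["clock"])
```

```text
False False
[ 0.47020516 -0.33873478  0.06360406] [-0.03185276 -0.24224744 -0.53409559]
9.948837345912207e-05 [-0.47667382 -0.30694324 -0.14759555] 7.2417
0.0004115049835861516 [ 0.19253956 -0.05255504 -0.53974446] [-0.02244461  0.04003558  0.01145678] 7.7417
```

View pics/w2.png

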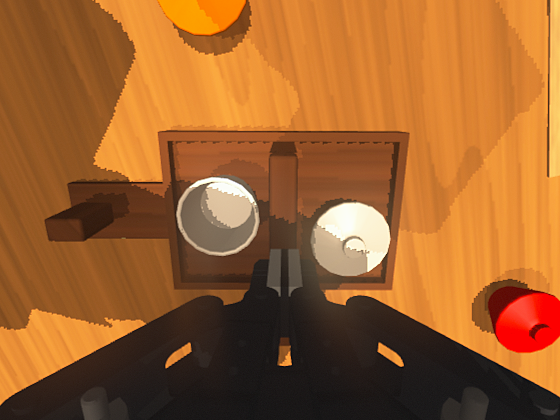

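Run:
```python
from h import *
w=ctrl.camera_model("wrist")
P=np.array([(85,60,18),(85,-60,18),(-85,-60,18),(-85,60,18),(7,54,89),(7,-54,89),(-7,-54,89),(-7,54,89)])/1000.
print(np.round(proj(w,np.array([rk(*p,p=TR) for p in P]))).tolist(), proj(w,ctrl.state()["tcp_pos"]), w, ctrl.state()["tcp_pos"],ctrl.state()["eef_rot"],down(TR[2]))
im=cv2.imread("pics/w2.png")[:,:,::-1]
crop(im,200,130,380,370,3,"pics/w2c.png") if 0 else crop(im,200,140,380,370,2.6,"pics/w2c.png")
t=ctrl.grab_frame("top"); crop(t,340,180,430,300,5,"pics/t2.png")
t=ctrl.grab_frame("scene"); crop(t,130,60,310,200,4,"pics/s2.png")
```

```text
[[411.0, 131.0], [393.0, 288.0], [175.0, 288.0], [158.0, 130.0], [299.0, 153.0], [297.0, 346.0], [272.0, 346.0], [269.0, 153.0]] [[284.32832402 243.75330451]] {'K': array([[323.58591847,   0.        , 284.11952094],
       [  0.        , 323.58591847, 206.2020183 ],
       [  0.        ,   0.        ,   1.        ]]), 'xyz': array([ 0.48653557, -0.26703043,  0.24109375]), 'attitude': array([-0.2895583 ,  0.03219416, -0.22386827])} [ 0.47030694 -0.33878667  0.07008104] [ 0.17736325  1.56339435 -0.17748958] [ 0.17743179  1.56350386 -0.17743179]
```

View pics/w2c.png

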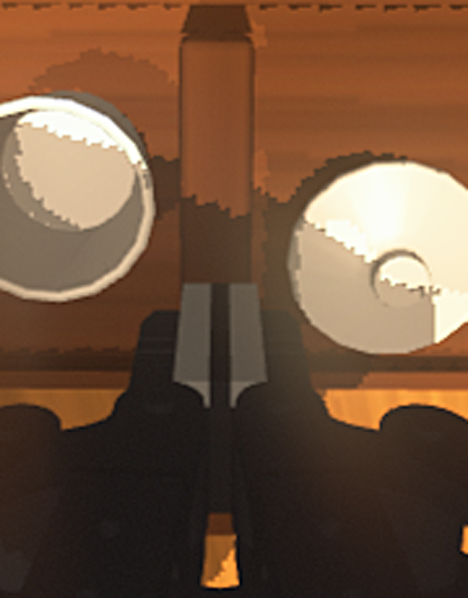

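View pics/s2.png

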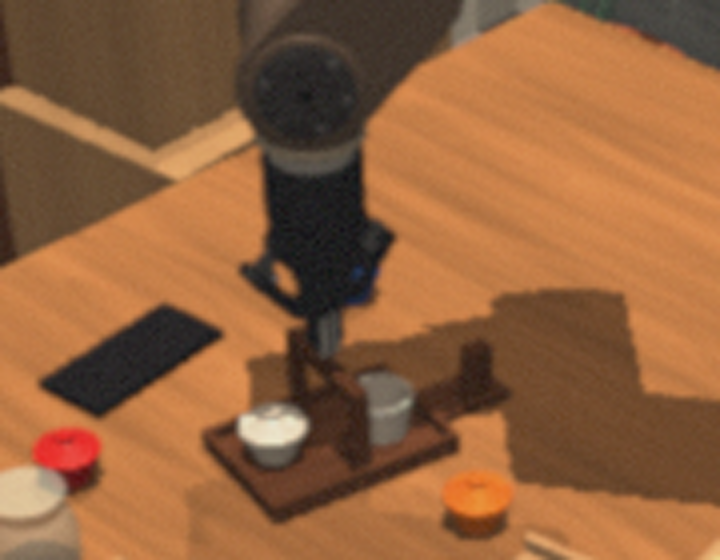

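Run:
```python
from h import *
S=ctrl.camera_model("scene"); T=ctrl.camera_model("top");s=ctrl.state()
for z in(.0,.02,.04): print(z,(proj(S,s["tcp_pos"]+[0,0,z])-[130,60])*4,(proj(T,s["tcp_pos"]+[0,0,z])-[340,180])*5)
b=np.array([rk(0,y,.089,p=TR) for y in(.054,0,-.054)]); print((proj(S,b)-[130,60])*4)
print(s["opening"],s["clock"],s["contact_force"])
im=ctrl.grab_frame("scene"); crop(im,190,120,240,180,10,"pics/s3.png")
```

```text
0.0 [[327.24770232 376.91080276]] [[253.07770871 244.49780228]]
0.02 [[325.83412649 355.97910393]] [[261.4549933  240.02369629]]
0.04 [[324.3974453  334.70526953]] [[270.08879857 235.41258879]]
[[361.86135119 391.26414695]
 [325.84083999 356.98384499]
 [291.24261941 324.0571205 ]]
3.327736823763844e-05 7.8417 [-0.22384483  0.73800935  0.7165182 ]
```

View pics/s3.png

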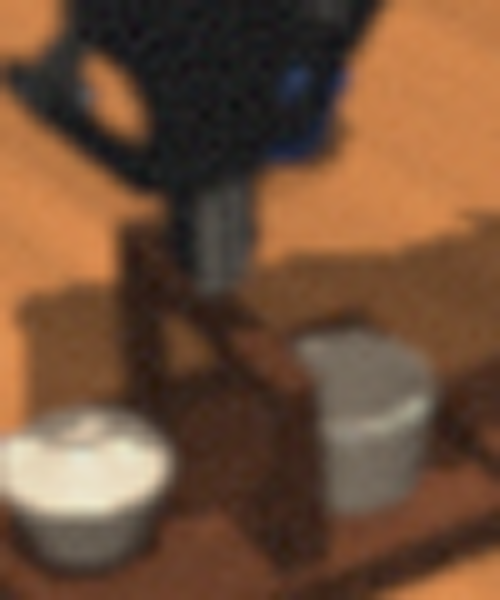

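View pics/t2.png

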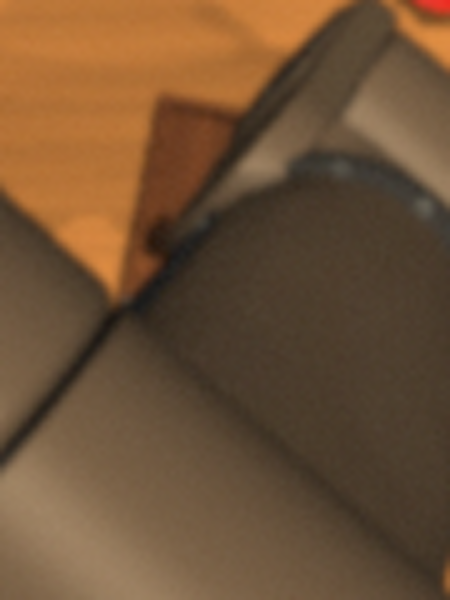

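Run:
```python
from h import *
c=ctrl.movel([*TR[:2],.035],v=.03,contact_N=4)
s=ctrl.state();print(c,s["tcp_pos"],s["contact_force"],s["opening"],s["clock"])
im=ctrl.grab_frame("scene"); crop(im,190,120,240,180,10,"pics/s4.png")
```

```text
True [ 0.47039241 -0.33885258  0.06068126] [-1.75496223  1.4112357   6.64403531] 0.00013355721081986945 8.425
```

View pics/s4.png

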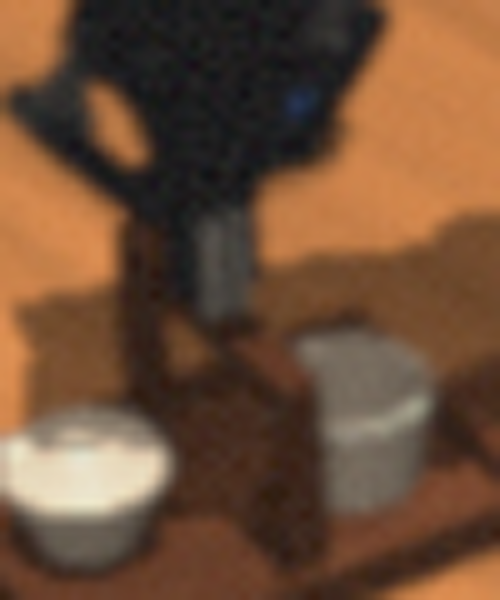

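Run:
```python
from h import *
im=ctrl.grab_frame("wrist"); crop(im,180,140,390,370,2.6,"pics/w4.png")
s=ctrl.state();print(s["tcp_pos"],s["contact_force"],s["wrist_torque"])
```

```text
[ 0.47038846 -0.33883996  0.06067743] [-1.31694949  0.48624958  6.98717218] [0.15084642 0.11516188 0.02269089]
```

View pics/w4.png

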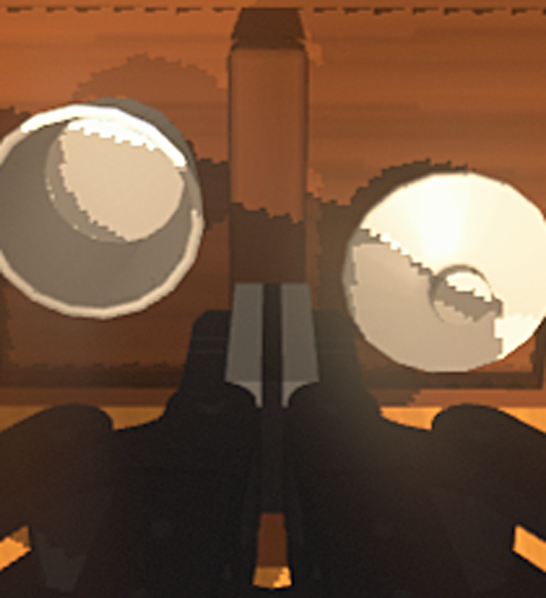

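Run:
```python
from h import *
ctrl.movel([*TR[:2],.095],v=.15)
ctrl.command_gripper(.045,70)
c=ctrl.movel([*TR[:2],.06],v=.08,contact_N=5)
d=ctrl.movel([*TR[:2],.042],v=.04,contact_N=4)
s=ctrl.state();print(c,d,s["tcp_pos"],s["contact_force"],s["opening"])
im=ctrl.grab_frame("wrist"); crop(im,180,140,390,370,2.6,"pics/w5.png")
ctrl.command_gripper(0,70)
s=ctrl.state();print(s["opening"],s["contact_force"],s["clock"])
im=ctrl.grab_frame("wrist"); crop(im,180,140,390,370,2.6,"pics/w6.png")
```

```text
False False [ 0.47028399 -0.33879037  0.04187972] [ 0.32185076  0.14952183 -0.53178205] 0.04513537792357383
0.01268780619366519 [-3.3650811   0.96300001  6.13155499] 11.0333
```

View pics/w5.png

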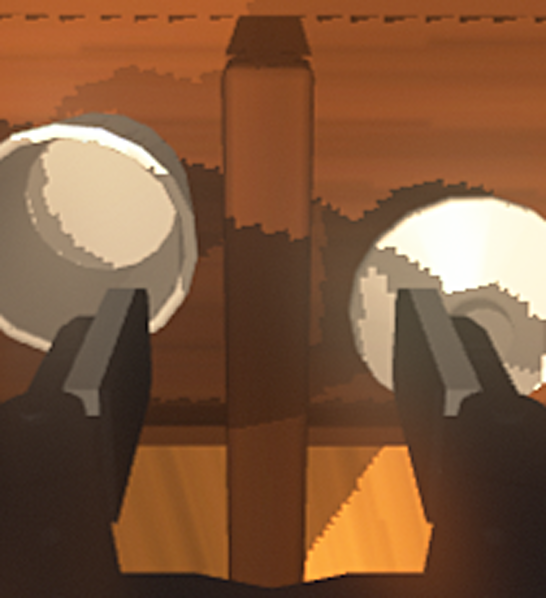

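View pics/w6.png

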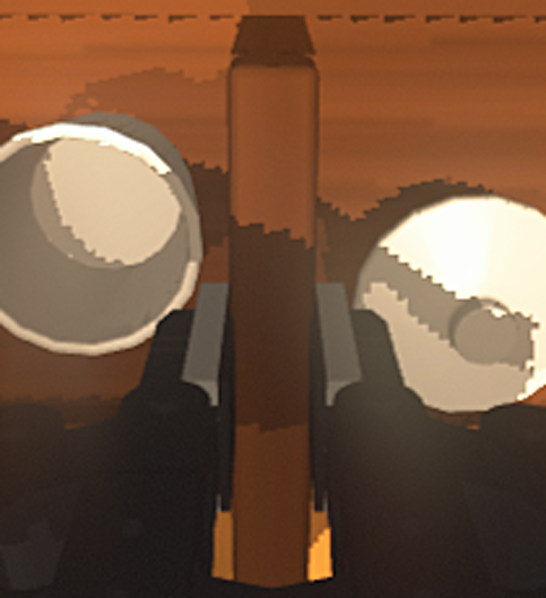

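Run:
```python
from h import *
ctrl.movel([*TR[:2],.060],v=.03)
ctrl.dwell(.2)
s=ctrl.state();print(s["tcp_pos"],s["opening"],s["contact_force"],s["wrist_torque"],s["clock"])
im=ctrl.grab_frame("wrist"); cv2.imwrite("pics/w7.png",im[:,:,::-1])
im=ctrl.grab_frame("scene"); crop(im,150,90,270,190,6,"pics/s7.png")
q=s["qpos"]
for f in np.linspace(0,1,6):
    p=(1-f)*np.array([*TR[:2],.17])+f*rk(-.145,0,.17); a=ctrl.inverse_kinematics(p,down(TR[2]+f*(RK[2]-TR[2]))); print(np.round(a,2), np.hypot(*p[:2]))
```

```text
[ 0.47021715 -0.33876678  0.05981116] 0.012426679828672526 [ 0.95326384 -0.58120764 -7.57498189] [-0.00431018 -0.11441285 -0.04749556] 12.0333
[-0.74  0.46  1.71  0.    0.97 -0.51] 0.5796270611350025
[-0.64  0.43  1.77  0.    0.94 -0.8 ] 0.5561101520601063
[-0.53  0.41  1.81  0.    0.93 -1.07] 0.5393235478598518
[-0.41  0.4   1.83  0.    0.92 -1.34] 0.5299072505217021
[-0.29  0.39  1.83 -0.    0.91 -1.61] 0.5282555403044163
[-0.17  0.4   1.82 -0.    0.92 -1.87] 0.5344404123909986
```

View pics/w7.png

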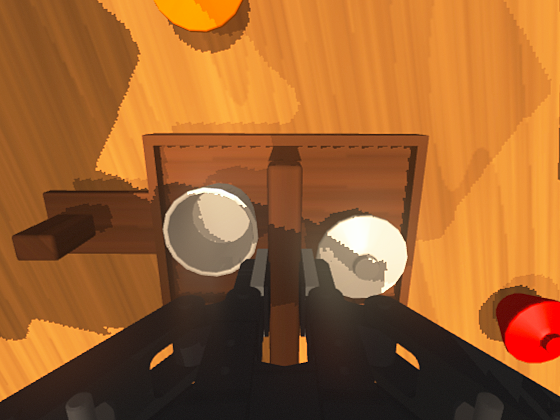

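View pics/s7.png

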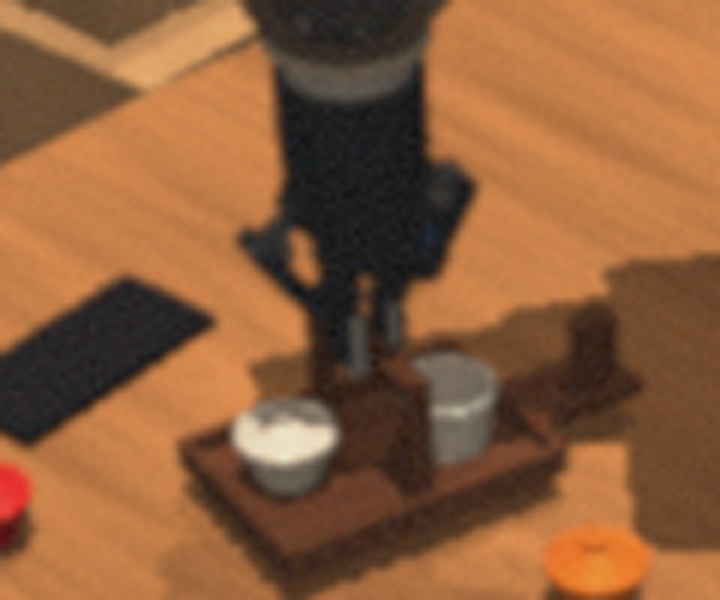

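Run:
```python
from h import *
ctrl.movel([*TR[:2],.155],v=.07)
p0=np.array([*TR[:2],.155]); p1=rk(-.16,0,.155)
ctrl.movel(p1,down(RK[2]),v=.11)
ctrl.dwell(.3)
s=ctrl.state();print(s["tcp_pos"],s["eef_rot"],down(RK[2]),s["opening"],s["contact_force"],s["clock"])
w=ctrl.camera_model("wrist"); import pickle; pickle.dump(w,open("w8.pkl","wb"))
im=ctrl.grab_frame("wrist"); cv2.imwrite("pics/w8.png",im[:,:,::-1])
im=ctrl.grab_frame("scene"); crop(im,180,100,380,280,4,"pics/s8.png")
im=ctrl.grab_frame("top"); crop(im,160,140,360,300,4,"pics/t8.png")
```

```text
[ 0.53599757 -0.03757156  0.1550075 ] [-1.30910131  1.14149575  1.3090841 ] [-1.30918837  1.14142322  1.30918837] 0.012124609727450612 [-0.61615461 -0.7971815  -6.41032786] 16.8917
```

View pics/w8.png

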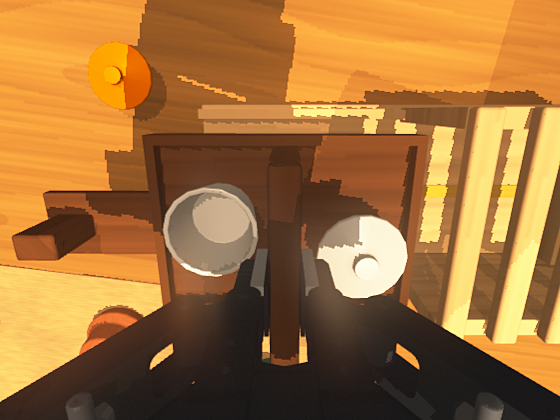

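View pics/s8.png

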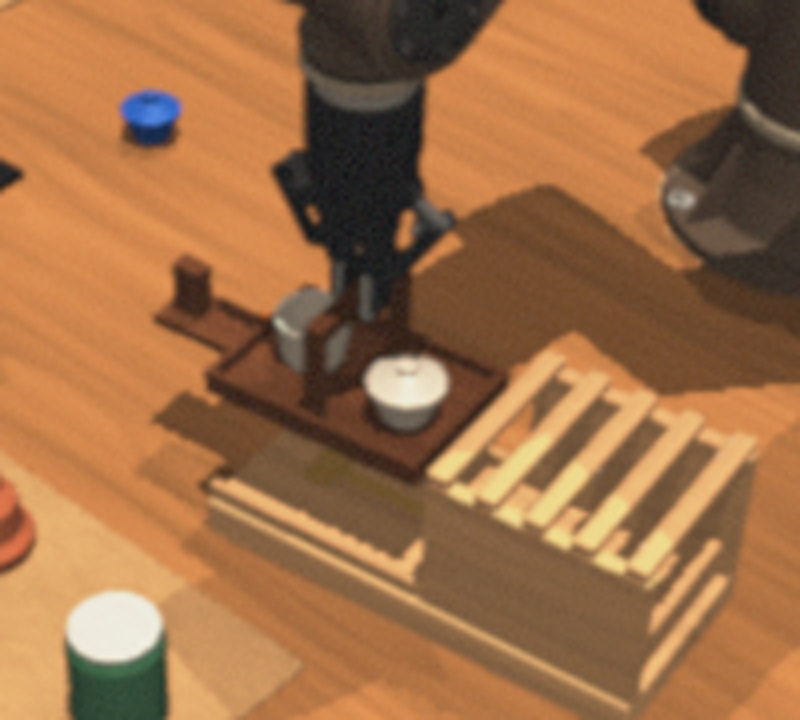

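View pics/t8.png

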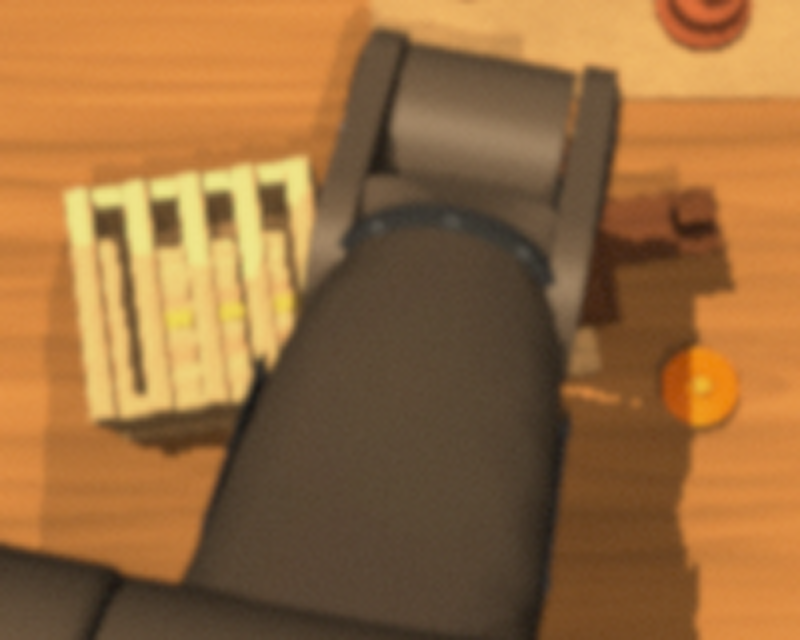

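Run:
```python
from h import *
import pickle
w=pickle.load(open("w8.pkl","rb"))
L=[(-60,74.5,148),(-60,-74.5,148),(100,74.5,148),(-235,78,42),(-235,66,42),(-235,78,0),(-235,78,30),(-235,-78,42),(-60,0,30),(-40,0,30),(-20,0,30),(0,0,30)]
for l,p in zip(L,proj(w,np.array([rk(*(np.array(l)/1000)) for l in L]))): print(l,np.round(p,1))
im=cv2.imread("pics/w8.png")[:,:,::-1]
crop(im,180,80,340,150,5,"pics/w8a.png"); crop(im,400,90,560,360,2.2,"pics/w8b.png")
```

```text
(-60, 74.5, 148) [473.3 106.5]
(-60, -74.5, 148) [435.1 343.2]
(100, 74.5, 148) [777.2 106.7]
(-235, 78, 42) [193.8 102.9]
(-235, 66, 42) [194.9 117.8]
(-235, 78, 0) [205.4 103.7]
(-235, 78, 30) [197.4 103.2]
(-235, -78, 42) [206.6 270.8]
(-60, 0, 30) [389.7 190.2]
(-40, 0, 30) [410.9 190.2]
(-20, 0, 30) [432.2 190.2]
(0, 0, 30) [453.4 190.2]
```

View pics/w8a.png

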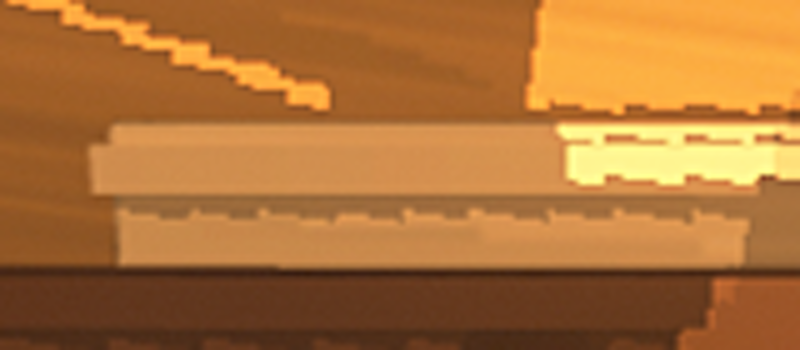

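View pics/w8b.png

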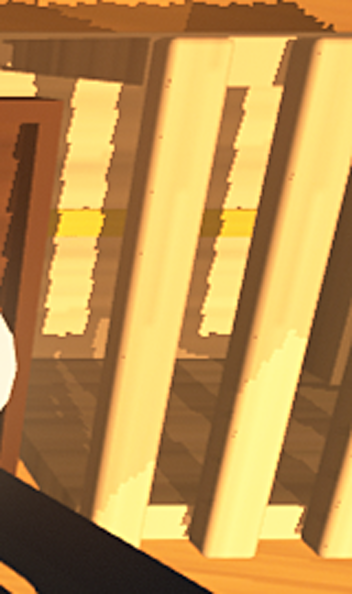

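```bash
sed -i 's/^RK=.*/RK=np.array([.5142,.1210,1.7075]); TR=np.array([.4703,-.3388,-.226])/' h.py
cat >> h.py <<'E'
RK=np.r_[rk(.0025,-.0009)[:2],RK[2]]
E
python3 - <<'E'
from h import *
import pickle
w=pickle.load(open("w8.pkl","rb")); im=cv2.imread("pics/w8.png")[:,:,::-1]
crop(im,130,120,290,180,5,"pics/c1.png"); crop(im,380,120,440,300,3.3,"pics/c2.png")
for dz in(.038,.042,.046):
    p=np.array([.53599757,-.03757156,1.7075])
    Q=[(85,60,18),(-85,60,18),(81,56,18),(-85,-60,18),(85,-60,18),(7,54,89),(-7,54,89)]
    W=np.array([rk(*(np.array(q)/1000),p=p)+[0,0,.155-dz] for q in Q]); print(dz,np.round(proj(w,W),1).tolist())
print(RK)
E
```

```text
0.038 [[430.3, 132.9], [135.8, 132.8], [422.6, 140.0], [158.9, 312.3], [407.4, 312.3], [301.4, 162.9], [263.8, 162.9]]
0.042 [[427.4, 132.4], [138.8, 132.3], [419.8, 139.3], [161.0, 308.9], [405.3, 308.9], [300.9, 161.2], [264.5, 161.2]]
0.046 [[424.6, 132.0], [141.6, 131.8], [417.1, 138.7], [163.1, 305.5], [403.3, 305.5], [300.4, 159.6], [265.0, 159.6]]
[0.51475091 0.12359933 1.7075    ]
```

View pics/c1.png

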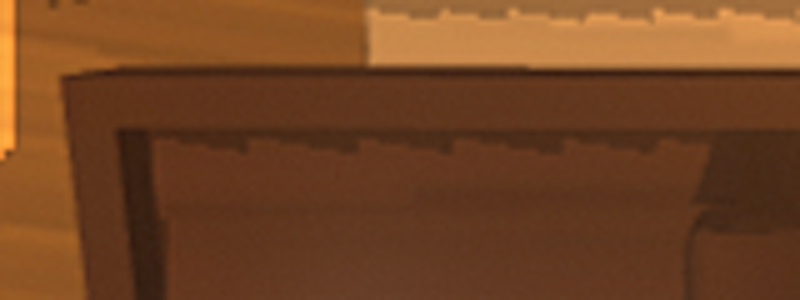

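View pics/c2.png

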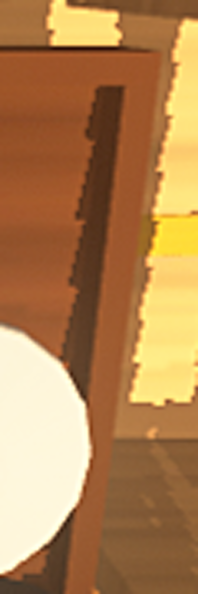

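Run:
```python
from h import *
t=lambda z: rk(-.1595,.0017,z)
ctrl.movel(t(.155),down(RK[2]),v=.05)
a=ctrl.movel(t(.085),v=.08)
s=ctrl.state();print(a,s["tcp_pos"],s["contact_force"],s["clock"])
w=ctrl.camera_model("wrist"); im=ctrl.grab_frame("wrist"); cv2.imwrite("pics/w9.png",im[:,:,::-1])
im=ctrl.grab_frame("scene"); crop(im,180,100,380,280,4,"pics/s9.png")
```

```text
False [ 0.53510138 -0.03469925  0.08542873] [-0.22762592  0.21137758 -7.48081929] 18.3167
```

View pics/w9.png

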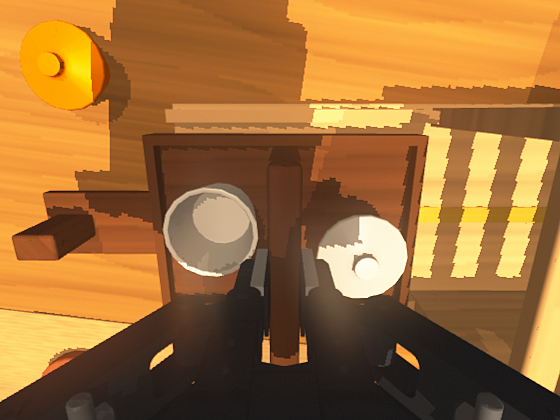

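View pics/s9.png

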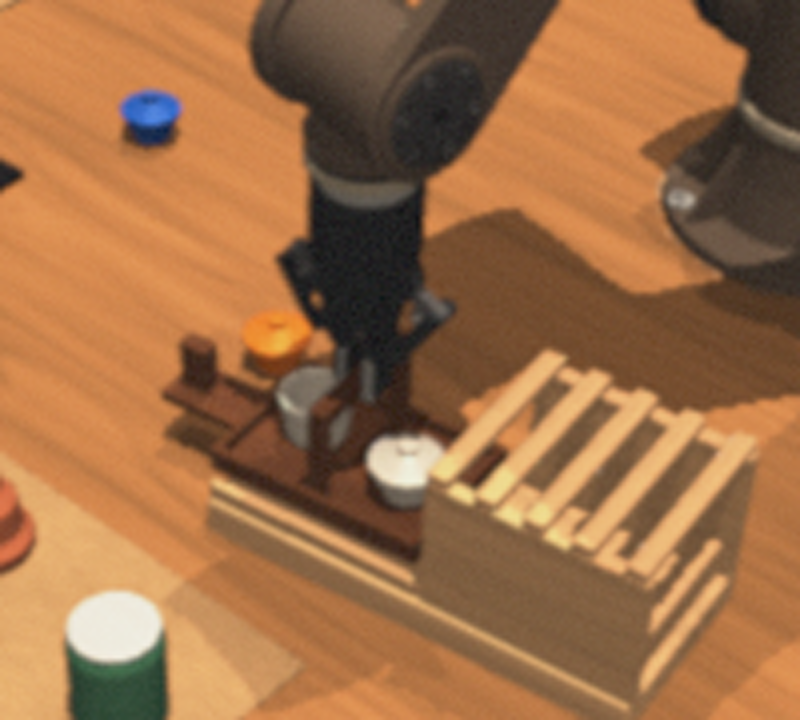

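Run:
```python
from h import *
w=ctrl.camera_model("wrist")
L=[(-235,66,42),(-150,66,42),(-100,66,42),(-235,78,30),(-20,0,30),(20,0,30),(-20,-63,30),(-60,63,138)]
for l,p in zip(L,proj(w,np.array([rk(*(np.array(l)/1000)) for l in L]))): print(l,np.round(p,1))
im=cv2.imread("pics/w9.png")[:,:,::-1]
crop(im,155,90,315,150,5,"pics/c3.png"); crop(im,410,90,560,300,2.8,"pics/c4.png")
```

```text
(-235, 66, 42) [165.8 122.8]
(-150, 66, 42) [298.1 122.9]
(-100, 66, 42) [376. 123.]
(-235, 78, 30) [170.2 103.5]
(-20, 0, 30) [472.6 214.7]
(20, 0, 30) [526.9 214.7]
(-20, -63, 30) [459.2 290.1]
(-60, 63, 138) [558.2 142.9]
```

View pics/c3.png

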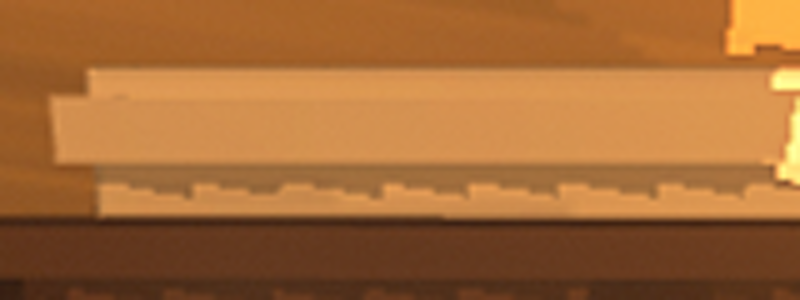

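View pics/c4.png

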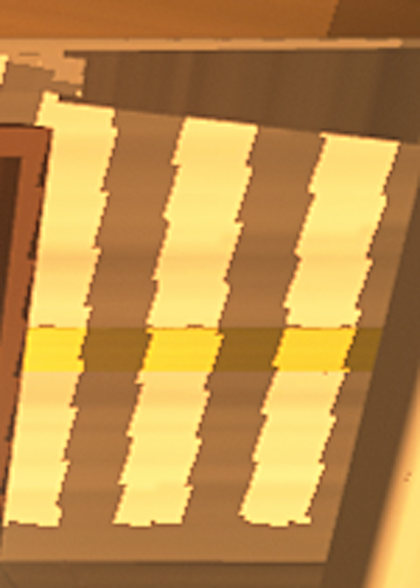

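Run:
```python
from h import *
c=ctrl.movel(rk(-.1595,.0017,.066),v=.02,contact_N=4)
s=ctrl.state();print(c,s["tcp_pos"],s["contact_force"],s["clock"])
im=ctrl.grab_frame("scene"); crop(im,180,100,380,280,4,"pics/s10.png")
im=ctrl.grab_frame("wrist"); cv2.imwrite("pics/w10.png",im[:,:,::-1])
```

```text
True [ 0.53484336 -0.03448636  0.07239087] [0.63749182 1.07463791 4.89549187] 19.0667
```

View pics/s10.png

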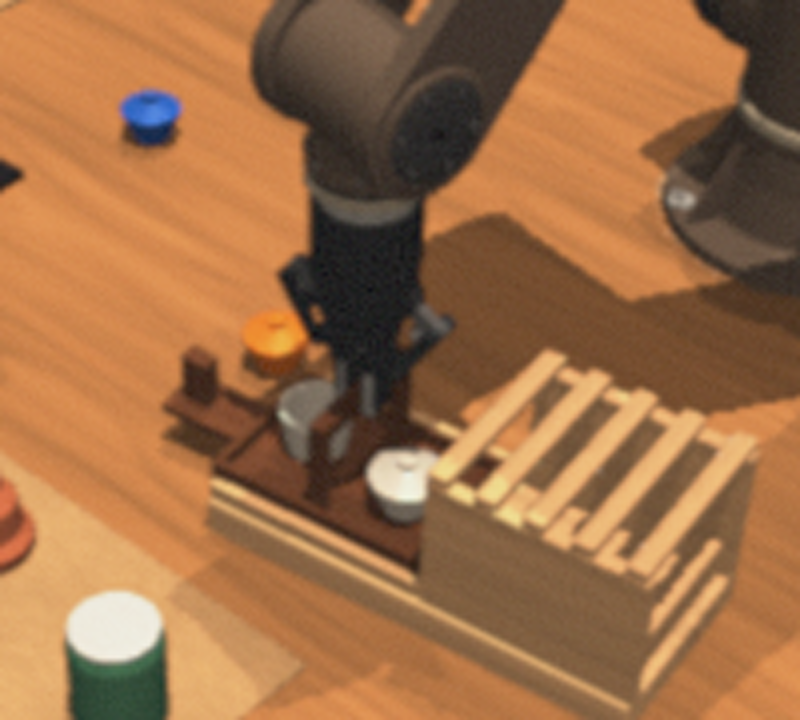

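View pics/w10.png

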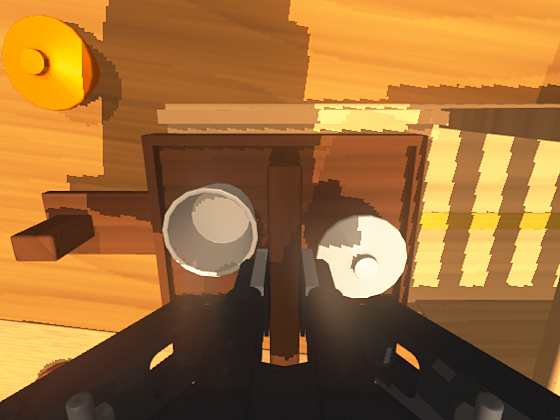

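Run:
```python
from h import *
ctrl.command_gripper(.045)
ctrl.movel(rk(-.1595,.0017,.20),v=.12)
s=ctrl.state();print(s["tcp_pos"],s["contact_force"],s["opening"],s["clock"])
ctrl.reach(rk(-.298,0,.18),down(RK[2]+1.5*np.pi))
s=ctrl.state();print(s["tcp_pos"],s["contact_force"],s["clock"],s["qpos"])
import pickle; w=ctrl.camera_model("wrist"); pickle.dump(w,open("w11.pkl","wb"))
im=ctrl.grab_frame("wrist"); cv2.imwrite("pics/w11.png",im[:,:,::-1])
Q=[(85,60,18),(-85,60,18),(-85,-60,18),(85,-60,18),(-160,22,8),(-160,-22,8),(-152,8,48),(-128,8,48),(-152,-8,48),(-128,-8,48)]
p=np.r_[rk(-.158)[:2],RK[2]]
for q,u in zip(Q,proj(w,np.array([rk(*(np.array(q)/1000),p=p)+[0,0,.03] for q in Q]))): print(q,np.round(u,1))
```

```text
[ 0.53448253 -0.03459087  0.19933287] [-0.59342932  0.23516881 -0.45070738] 0.04469047926321446 20.8
[ 0.55527787 -0.17130654  0.1797901 ] [-0.72600331 -0.09073889  0.13242542] 22.0167 [-4.12918833e-01  4.53279359e-01  1.69615299e+00  6.57483917e-05
  9.92654758e-01 -5.51403169e-01]
(85, 60, 18) [206.  -97.6]
(-85, 60, 18) [218.5 130.9]
(-85, -60, 18) [349.8 131.2]
(85, -60, 18) [363.3 -97.1]
(-160, 22, 8) [262.2 206.5]
(-160, -22, 8) [305.8 206.6]
(-152, 8, 48) [274.9 210.8]
(-128, 8, 48) [274.8 184.3]
(-152, -8, 48) [293.  210.9]
(-128, -8, 48) [293.3 184.3]
```

View pics/w11.png

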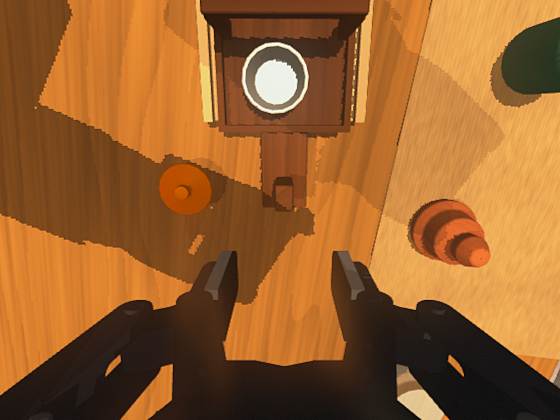

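Run:
```python
from h import *
a=ctrl.movel(rk(-.298,0,.07),v=.12)
b=ctrl.movel(rk(-.298,0,.028),v=.05,contact_N=4)
s=ctrl.state();print(a,b,s["tcp_pos"],s["contact_force"],s["clock"])
im=ctrl.grab_frame("wrist"); cv2.imwrite("pics/w12.png",im[:,:,::-1])
if not b:
    ctrl.command_gripper(0,45); ctrl.dwell(.3)
    s=ctrl.state();print(s["opening"],s["contact_force"],s["wrist_torque"],s["clock"])
im=ctrl.grab_frame("wrist"); cv2.imwrite("pics/w13.png",im[:,:,::-1])
```

```text
False False [ 0.55551451 -0.17166723  0.02821316] [0.36884312 0.3149347  0.61527382] 24.125
0.015148984202038132 [-0.91793374  0.98605831  5.80724234] [0.13598703 0.21910376 0.08582593] 24.8417
```

View pics/w13.png

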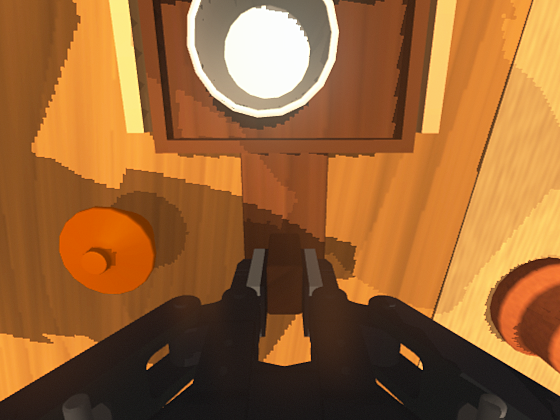

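Run:
```python
from h import *
f=lambda:(lambda s:print(np.round(s["tcp_pos"],4),np.round(s["contact_force"],1),round(s["opening"],4),s["clock"]))(ctrl.state())
rv=R.from_euler('z',-RK[2])
ctrl.movel(rk(-.298,0,.0292),v=.01); f()
z=ctrl.state()["tcp_pos"][2]
c=ctrl.movel(rk(-.24,0,.0292),v=.04,contact_N=9); print(c); f()
if not c:
    c=ctrl.movel(rk(-.185,0,.0292),v=.04,contact_N=9); print(c); f()
im=ctrl.grab_frame("wrist"); cv2.imwrite("pics/w14.png",im[:,:,::-1])
im=ctrl.grab_frame("scene"); crop(im,180,100,380,280,4,"pics/s14.png")
```

```text
[ 0.5552 -0.1716  0.0289] [ 0.2  0.1 -3.8] 0.0145 25.1583
False
[ 0.5474 -0.1141  0.0291] [ 1.6 -0.2 -3.9] 0.015 26.7583
False
[ 0.5399 -0.0596  0.0291] [ 1.   0.4 -3.2] 0.0148 28.2833
```

View pics/w14.png

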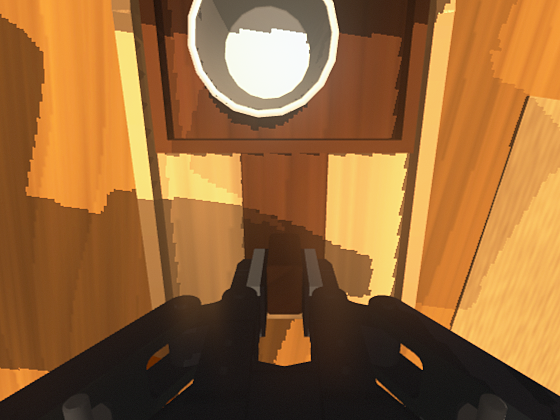

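View pics/s14.png

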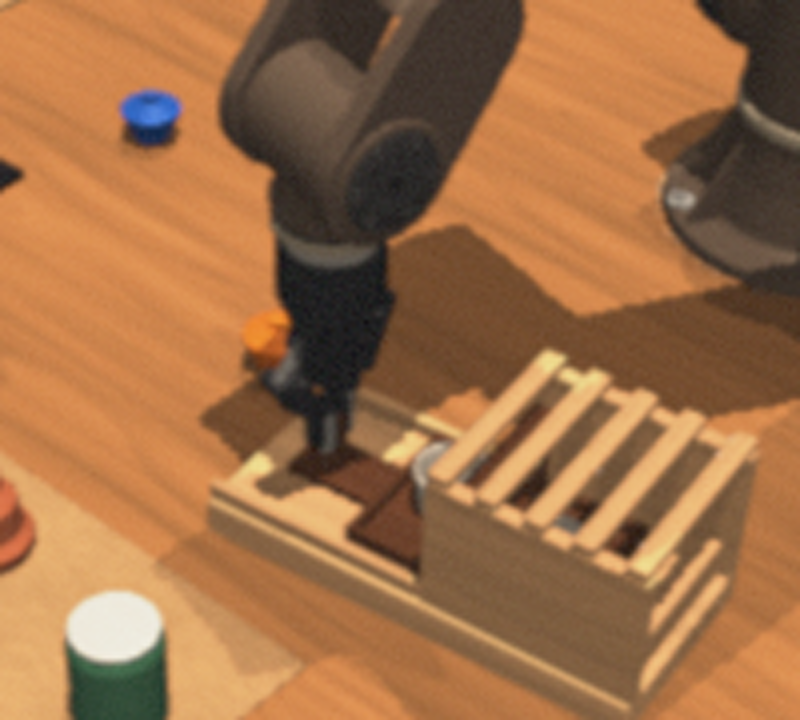

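Run:
```python
from h import *
f=lambda:(lambda s:print(np.round(s["tcp_pos"],4),"rackx",round(float((s["tcp_pos"][:2]-RK[:2])@[np.cos(RK[2]),np.sin(RK[2])]),4),np.round(s["contact_force"],1),round(s["opening"],4),s["clock"]))(ctrl.state())
c=ctrl.movel(rk(-.13,0,.0288),v=.02,contact_N=6); print(c); f()
im=ctrl.grab_frame("wrist"); cv2.imwrite("pics/w15.png",im[:,:,::-1])
im=ctrl.grab_frame("scene"); crop(im,180,100,380,280,4,"pics/s15.png")
```

```text
True
[ 0.5344 -0.0211  0.0285] rackx -0.146 [ 0.5 -2.1 -3.3] 0.0147 30.1667
```

View pics/w15.png

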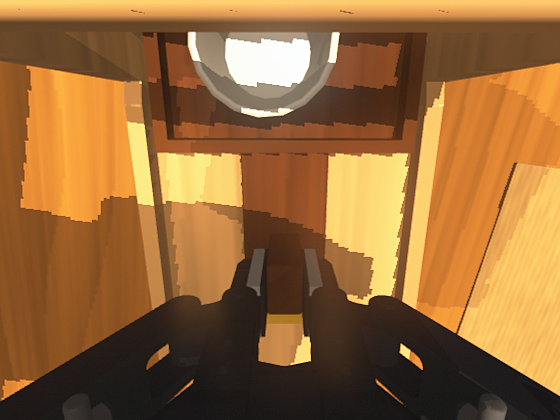

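View pics/s15.png

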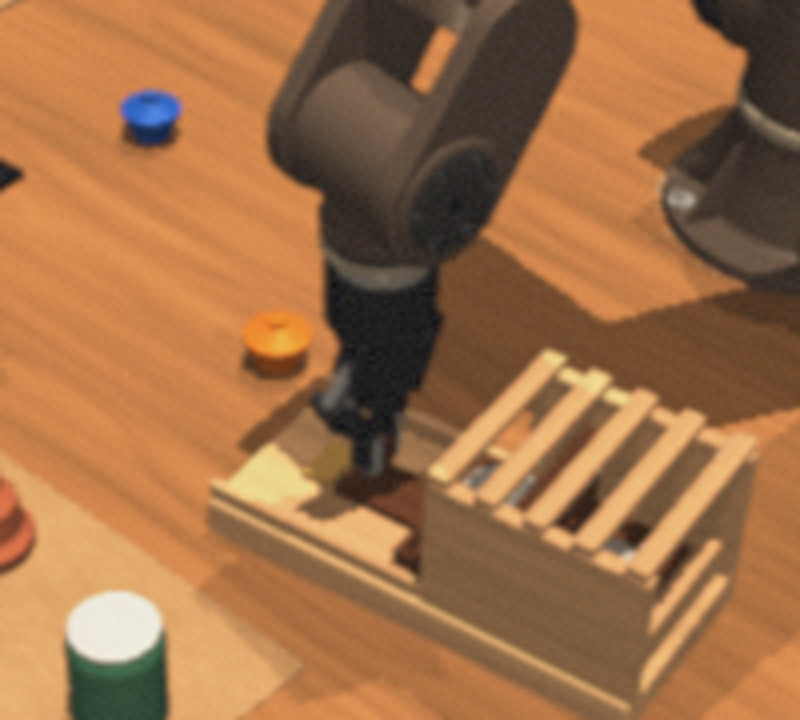

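Run:
```python
from h import *
f=lambda:(lambda s:print(np.round(s["tcp_pos"],4),np.round(s["contact_force"],1),round(s["opening"],4),s["clock"]))(ctrl.state())
ctrl.movel(rk(-.146,0,.0275),v=.01); f()
ctrl.command_gripper(.045); f()
ctrl.movel(rk(-.146,0,.10),v=.08)
ctrl.movel(rk(-.20,0,.16),v=.15); f()
import pickle; w=ctrl.camera_model("wrist"); pickle.dump(w,open("w16.pkl","wb"))
im=ctrl.grab_frame("wrist"); cv2.imwrite("pics/w16.png",im[:,:,::-1])
im=ctrl.grab_frame("scene"); crop(im,220,180,380,280,5,"pics/s16.png")
Q=[(-163,0,30),(-171,0,36),(-171,20,36),(-171,-20,36),(-193,0,36),(-188,0,36)]
for q,u in zip(Q,proj(w,np.array([rk(*(np.array(q)/1000)) for q in Q]))): print(q,np.round(u,1))
```

```text
[ 0.5344 -0.0211  0.0284] [-4.5 -4.  12.9] 0.015 30.5167
[ 0.5346 -0.0209  0.0274] [ 0.4 -0.8  0.3] 0.045 30.9167
[ 0.5415 -0.0742  0.1593] [-1.   0.5 -0.5] 0.045 32.6667
(-163, 0, 30) [284.7 151.3]
(-171, 0, 36) [284.7 160.9]
(-171, 20, 36) [262.8 160.9]
(-171, -20, 36) [306.6 160.9]
(-193, 0, 36) [284.7 184.5]
(-188, 0, 36) [284.7 179.2]
```

View pics/w16.png

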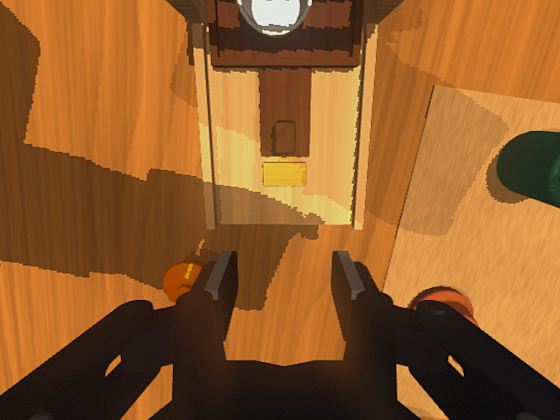

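View pics/s16.png

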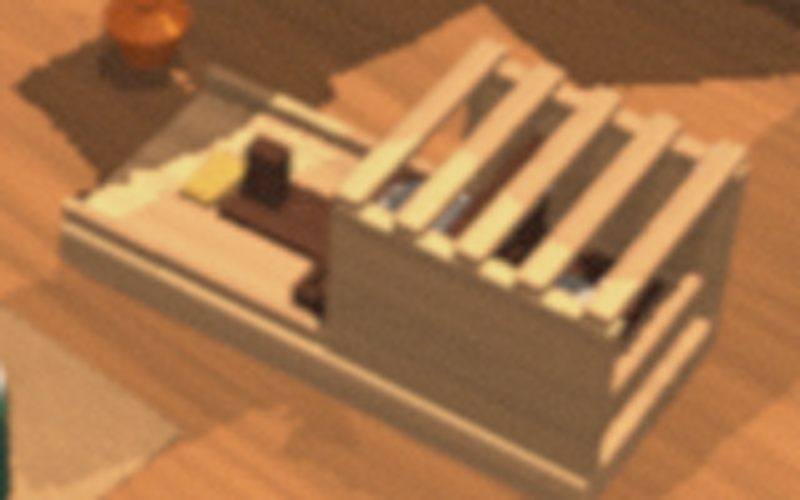

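Run:
```python
from h import *
import pickle
w=pickle.load(open("w16.pkl","rb"))
im=cv2.imread("pics/w16.png")[:,:,::-1]
crop(im,235,110,335,200,7,"pics/c16.png")
for z in(30.,36):
  Q=[(-171,20,z),(-171,-20,z),(-193,20,z),(-193,-20,z)]
  print(z,np.round(proj(w,np.array([rk(*(np.array(q)/1000)) for q in Q])),1).tolist())
for x in(-160,-166,-170): print(x,np.round(proj(w,np.array([rk(x/1000,.022*k,.038) for k in(1,-1)])),1).tolist())
```

```text
30.0 [[263.2, 159.9], [306.2, 160.0], [263.6, 183.1], [305.8, 183.1]]
36 [[262.8, 160.9], [306.6, 160.9], [263.2, 184.5], [306.2, 184.5]]
-160 [[260.2, 149.0], [309.3, 149.0]]
-166 [[260.3, 155.7], [309.1, 155.7]]
-170 [[260.4, 160.1], [309.0, 160.2]]
```

View pics/c16.png

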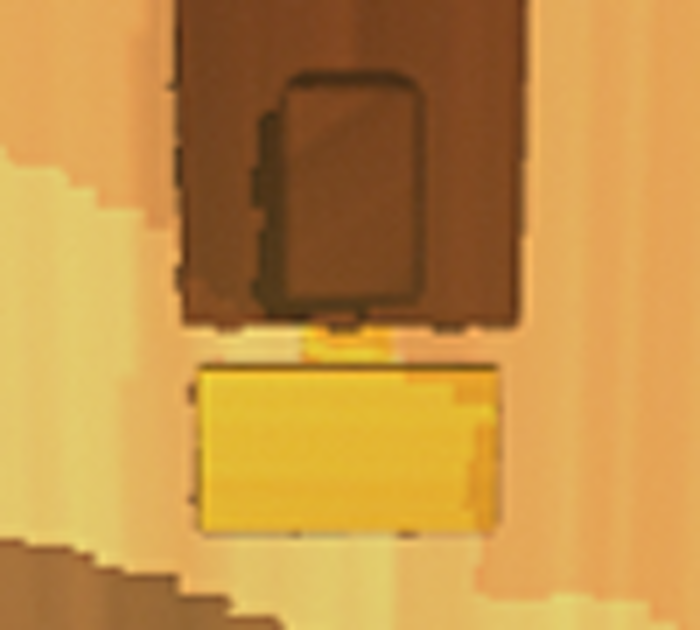

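Run:
```python
from h import *
ctrl.movel(rk(-.21,0,.30),v=.2)
ctrl.reach([.50,-.32,.30],down(RK[2]+1.5*np.pi))
a=ctrl.grab_frame("top"); crop(a,165,160,325,260,5,"pics/t17.png")
cv2.imwrite("pics/t17f.png",a[:,:,::-1])
print(ctrl.state()["clock"],ctrl.state()["contact_force"])
```

```text
34.6167 [-0.39295249  0.69559832  0.47541898]
```

View pics/t17.png

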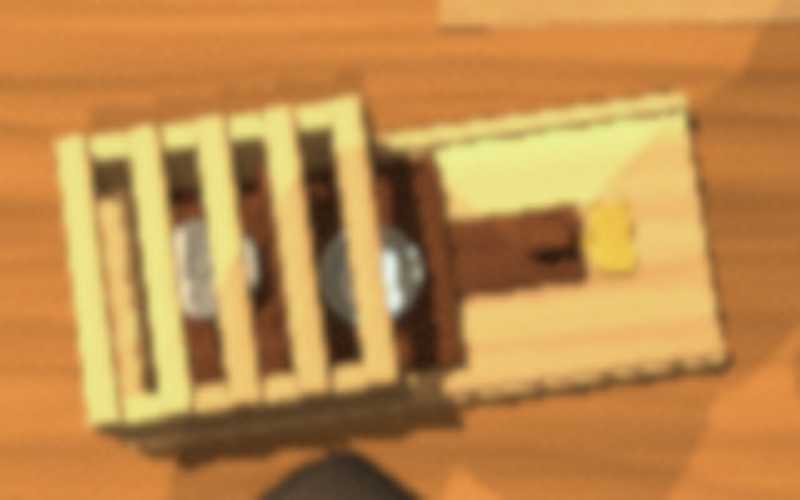

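View pics/t17f.png

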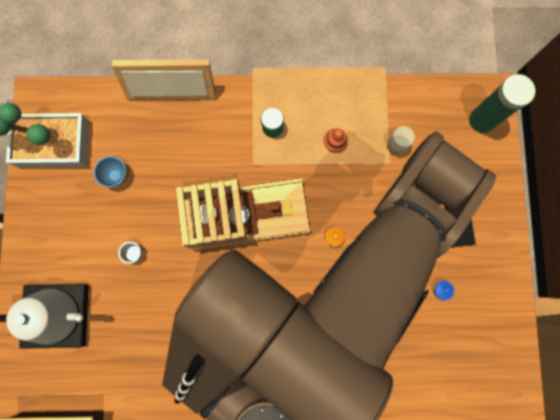

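Both cups stand on the tray (round outlines under the slats at about (215,270) and (372,275) in the crop). The tail is clear of the catch, and the bystanders in view are where they were.

Run:
```python
from station import ctrl
ctrl.finish_job(); print(ctrl.state()["clock"])
```

```text
the job is handed in; nothing more can be done
the job is handed in; nothing more can be done
```

The job is handed in, at about 35 s on the robot's clock. I carried the tray by its bridge handle, set it down on the landing and let go. Then I took it by the tail grip and slid it in at 20 mm/s, stopping when the force on the tool changed by 6 N.

**What the last pictures showed:**
- **Tray:** it is about 6.5 mm before rack_home, with its tail about 5.5 mm clear of the catch, which fits the 5 mm of play.
- **Cups:** both stand on the tray under the slats.
- **Bystanders:** those in view are where they were. The arm hid most of the phone in the last picture; it was in place in the earlier ones.
- **Arm:** it is clear and touching nothing.

**What failed or disagreed:**
- **First grasp missed:** the first try at the bridge shut above the crossbar. By touch, the shut fingertips met the bar about 28 mm above where the reported TCP put them. I corrected both grasps for this and never found the cause.
- **Grasp height on the tail grip:** because of that offset I chose a height that should meet the 35 mm limit whichever value is right.
- **Force when settling before release:** easing the tray down about 1 mm briefly showed about 13 N upward on the tool. That is still well under the 45 N ramming limit.
- **Catch:** I could not measure its height. I take it to be up because the tail is clear of it.

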